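# Nudge the candy jar back to the middle of its stand

## Task

The little glass candy jar has been left hanging over the edge of its small round bamboo tray. Push it sideways with light taps of the fingertips until it stands upright in the middle of the tray. The jar is fragile and tips if pushed high: never pinch it, lift it or knock it over, do not shift the tray, and leave the bell, the stapler and the remote holder alone.

Things in the scene. Friction and masses are not known exactly. Their poses are not given: they have to be found in the camera images.
- jar: small clear glass candy jar, sweets inside, silver screw lid; 0.2-0.4 kg, 78 mm tall, round. Origin: centre of underside, z up. It stands on a flat 36 mm across; the heel slants up 2 mm out to 50 mm across, so it rocks, and falls if pushed high. Belly 64 mm across at 18-26 mm height, above it narrows to 42 mm at 58 mm; lid 48 mm across. Starts on the tray, 22-30 mm off its centre in any direction
- tray: small round footed bamboo tray (a plain spool-shaped stand), loose on the desk, 0.35 kg, 30 mm high; flat rimless top and foot 84 mm across, waist 60 mm. Origin: centre of underside, z up; round, any yaw looks alike. The jar stands on its top, 30 mm above the origin. Friction under jar and tray about 0.5 to 0.7
- bell: silver steel desk bell with a small press pin on top and a black foot, 80 mm across, 59 mm high, loose. Origin: centre of its underside. Not part of the work.
- stapler: green plastic stapler, 130 mm long (x), 34 mm wide (y), 55 mm high, loose. Origin: centre of its underside. Not part of the work.
- holder: white plastic remote holder with a closed pull-out tray below and a grey remote standing in one of its two pockets, 84 mm deep (x) plus 8 mm tray pull on the -x side, 120 mm wide (y), 145 mm high with the remote, loose. Origin: centre of its underside. Not part of the work.

How it is judged (in metres and radians):
At the end, for the whole second after the job is handed in: the jar stands still and upright (within 3 degrees) on the tray's top, its centre within 7 mm of the tray's centre (horizontal distance between jar and tray below 0.007 m and angle between jar's own z axis and vertical below 0.05 rad and z of jar in the frame of tray between 0.027 and 0.033 m and linear speed of jar below 0.01 m/s and angle between tray's own z axis and vertical below 0.03 rad); the robot touches nothing.
It fails at once if the jar is tipped by more than 20 degrees (angle between jar's own z axis and vertical above 0.35 rad).
It fails at once if the jar is lifted off the tray (its underside's centre more than 12 mm above the tray's top) or falls off it (z of jar in the frame of tray above 0.042 m or z of jar in the frame of tray below 0.018 m).
It fails at once if the robot presses or pinches the jar with more than 12 N, or pushes it with anything but its fingers (over 2 N) (contact force between the fingers and jar above 12 N or contact force between the arm and jar above 2 N).
It fails at once if the tray is shifted by more than 15 mm (distance of tray from where it was at the start of the episode above 0.015 m).
It fails at once if the bell, the stapler or the remote holder is moved by more than 15 mm (distance of any of bell, stapler, holder from where it was at the start of the episode above 0.015 m).
It also fails if it takes over 51 s, if anything falls off the work surface, if the arm or the gripper's body presses on something with over 40 N, if the wrist force passes 120 N, or if a joint passes its speed limit or range.

## Robot

A 6-joint arm with a two-finger parallel gripper is mounted at the origin on the work surface. World frame = base frame: x ahead of the robot, y to its left, z up, the work surface at z = 0. Lengths are in m, angles in degrees, forces in N, time in s.
With the tool pointing down it reaches from about 0.35 to 0.875 m from the base axis. Payload 4.2 kg.
Tool frame: the origin (TCP) lies midway between the tips of the shut fingers; the grasp point (between the pads) lies 19 mm behind it; x points along the fingers, y is the direction in which the jaws open and shut, and the axes are right-handed (so a half turn about x gives the same grasp; the last joint's range is limited). The gripper opens to 87 mm and grips with 3 to 60 N. Pads are 19 mm wide; open, the fingers measure 117 mm over their backs; the gripper's body (75 mm by 190 mm) begins 51 mm behind the grasp point.
Start: joints at [-49.183, 22.042, 0.453, 0, -68.411, -14.817], TCP at [0.274, -0.562, 0.223] pointing down, gripper open.
Joint ranges: [-179.83, 179.83], [-69.29, 118.12], [-61.27, 80.66], [-181.25, 117.63], [-171.15, -9.14], [-177.46, 177.46]. Speed limits (degrees/s): [159.86, 159.86, 180, 180, 180, 180].

## Interface

Orientations are given as a 3x3 rotation matrix whose columns are the frame's x, y, z axes.
In Python, from station import r gives the robot as it stands.
- The arm moves only by the tool play_rows, never from a script. Its argument "plan" is a list that holds one entry, the list of rows, each a list of 6 numbers: the shift along the tool's x, y, z in cm, then the turn, a rotation vector about the tool's x, y, z in units of 10 degrees (1.0 is 10 degrees). A call has 1 to 5 rows; each row is the pose to reach, as a shift and turn from the pose commanded when the call began, along the tool's axes at that moment; what a row does not reach only later rows make up. A row lasts 1/8 s, in which the tool goes at most 62.5 mm and 10.7 degrees, less where a joint would pass 70% of its speed; a pose out of reach is approached as far as the arm can. A call with a gripper value outside its range is refused whole. "hand" is the opening, from 0 (shut) to 1 (fully open), set as the call begins (left out, the last holds). The fingers move at their own pace and stop on an object; the grip force is fixed at half the most. Time passes only in rows, so rows that repeat a pose let the fingers close. It gives the time, the measured TCP pose, the force and the opening at its end, in the units of the state.
- r.sense(): the state, without advancing time (a new reading comes with each control period).
- r.capture(name): name is "scene" or "top" or "wrist"; returns (picture, depth): 480x640x3 uint8, blue, green, red; 480x640 float32, m along the optical axis (not along the pixel's ray), 0 where there is no reading.
- r.get_calibration(name): a dict with "vfov" (degrees; the focal length in pixels is half the picture's height over the tangent of half this angle, whatever the lens; pixels are square), "cx", "cy" (the principal point, pixels), "distortion" ([k1, k2, p1, p2, k3] as OpenCV has them; the pictures are not rectified), "rvec" (rotation vector, rad) and "tvec" (3), from world to camera coordinates, as OpenCV has them. Camera axes: x right, y down, z forward; pixel columns grow to the right and rows downward; lengths in m; the calibration is good to about 2 mm. A picture is of the moment at which its call begins: read the wrist's pose just before it. get_calibration takes no time and is no camera call; for the wrist camera it gives the pose at the moment of the call.
- r.finish_job(): hands the job in, once; it reports no verdict.
The state is a dict: "time_s": time; "joints": joint angles; "joint_velocities": joint speeds; "effort": joint torques, N m; "tcp_pos": TCP position; "ee_rot": TCP orientation; "wrist_force": force on the tool from outside, world axes, zero at the start; "moment": the same for the moment, N m; "gripper_width": opening from 0.0 (shut) to 1.0 (fully open).
Only numpy, scipy, OpenCV 4.12 (cv2) and the standard library are available. Lean on these libraries where they do the work, as an engineer would, in place of code of your own. Each camera call takes 0.05 s, during which the arm holds its last target.

## Working session

There is one attempt and no reset: what is moved stays moved. The work goes in short steps, Python scripts to look and compute and a tool call to move; the robot and the scene stay as the last step left them, time stands still between calls to the robot, and variables do not carry over. Pictures are saved under pics/ and viewed, and the job is handed in when it is done.

Besides the shell and the picture viewer there is one more tool, called after ">>>" as name(argument=value, ...) on one line, values as JSON. play_rows: Moves the arm, as the interface text tells. Its arguments: {"type":"object","properties":{"plan":{"type":"array","items":{"type":"array","items":{"type":"array","items":{"type":"number"}}}},"hand":{"type":"number"}},"required":["plan"]}

```bash
mkdir -p pics; ls; python3 - <<'E'
from station import r
import cv2
s=r.sense();print(s['time_s'],s['tcp_pos'],s['ee_rot'],s['gripper_width'])
for n in("scene","top"):
    p,d=r.capture(n);cv2.imwrite(f'pics/{n}0.png',p)
    import numpy as np
    np.save(f'pics/{n}0d.npy',d)
    print(r.get_calibration(n))
print(r.get_calibration('wrist'))
E
```

```text
pics
0.0 [ 0.27373546 -0.56118071  0.22143566] [[-1.07392260e-03 -4.38225965e-01  8.98864200e-01]
 [ 1.96222124e-03  8.98862064e-01  4.38227268e-01]
 [-9.99997498e-01  2.23439259e-03 -1.05411988e-04]] 1.000066662622637
{'vfov': 44.55217572453485, 'cx': 322.8178562545146, 'cy': 245.44937712628234, 'distortion': array([-0.01456913,  0.        ,  0.        ,  0.        ,  0.        ]), 'rvec': array([ 0.821708  ,  2.60197168, -1.0279814 ]), 'tvec': array([ 0.3775527 , -0.13624374,  1.45493702])}
{'vfov': 54.14973538642232, 'cx': 308.1767853353463, 'cy': 233.99778740891946, 'distortion': array([-0.00540914,  0.        ,  0.        ,  0.        ,  0.        ]), 'rvec': array([ 2.1385229 , -2.17001905,  0.08660865]), 'tvec': array([-0.01186727,  0.47343437,  0.85085186])}
{'vfov': 59.45541049751468, 'cx': 314.88225918423876, 'cy': 243.6695693182798, 'distortion': array([0.0127958, 0.       , 0.       , 0.       , 0.       ]), 'rvec': array([-1.57279963, -2.51548562, -0.37015725]), 'tvec': array([ 0.62435424, -0.03519314,  0.39168385])}
```

View pics/top0.png

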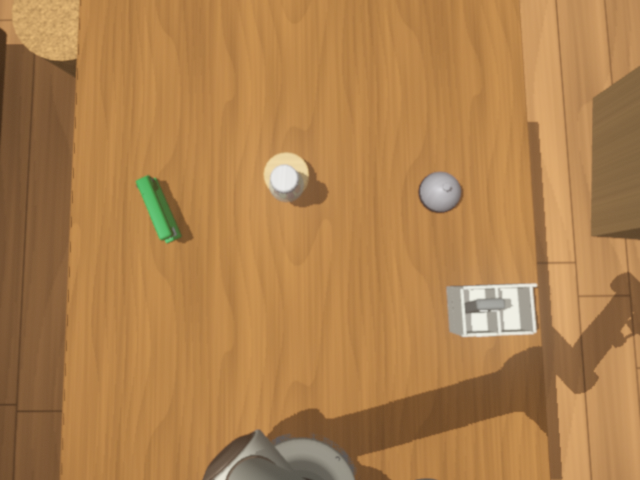

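View pics/scene0.png

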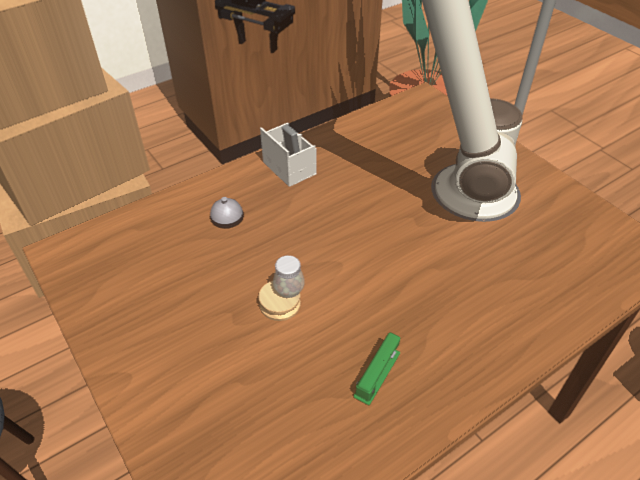

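```bash
cat > h.py <<'E'
import numpy as np,cv2
from station import r
def K(c):
    f=240/np.tan(np.radians(c['vfov']/2));return np.array([[f,0,c['cx']],[0,f,c['cy']],[0,0,1.]])
def ray(c,uv):
    n=cv2.undistortPoints(np.array(uv,float).reshape(-1,1,2),K(c),c['distortion']).reshape(-1,2)
    R=cv2.Rodrigues(c['rvec'])[0];o=-R.T@c['tvec']
    return o,np.c_[n,np.ones(len(n))]@R
def plane(c,uv,z):
    o,d=ray(c,uv);return o+d*((z-o[2])/d[:,2])[:,None]
def proj(c,P):
    return cv2.projectPoints(np.array(P,float).reshape(-1,1,3),c['rvec'],c['tvec'],K(c),c['distortion'])[0].reshape(-1,2)
def circfit(P):
    A=np.c_[2*P[:,:2],np.ones(len(P))];x=np.linalg.lstsq(A,(P[:,:2]**2).sum(1),rcond=None)[0]
    return x[0],x[1],np.sqrt(x[2]+x[0]**2+x[1]**2)
def crop(img,x0,y0,w,h,k,fn):
    cv2.imwrite(fn,cv2.resize(img[y0:y0+h,x0:x0+w],None,fx=k,fy=k,interpolation=cv2.INTER_CUBIC))
E
python3 - <<'E'
from h import *
t=cv2.imread('pics/top0.png');s=cv2.imread('pics/scene0.png')
crop(t,250,140,80,75,7,'pics/top0c.png');crop(s,245,245,80,80,7,'pics/scene0c.png')
for n,im,(u,v) in(('top',t,(287,160)),('scene',s,(268,295))):
    print(cv2.cvtColor(im,cv2.COLOR_BGR2HSV)[v,u])
hs=cv2.cvtColor(t,cv2.COLOR_BGR2HSV);print(hs[180,285],hs[180,240],hs[150,287],hs[192,288])
E
```

```text
[ 21  76 236]
[ 21  86 235]
[ 23   4 232] [ 16 148 188] [ 16 146 191] [ 10  29 134]
```

View pics/top0c.png

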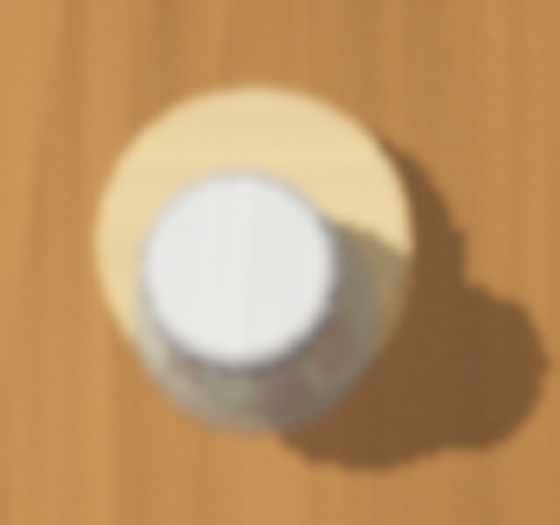

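View pics/scene0c.png

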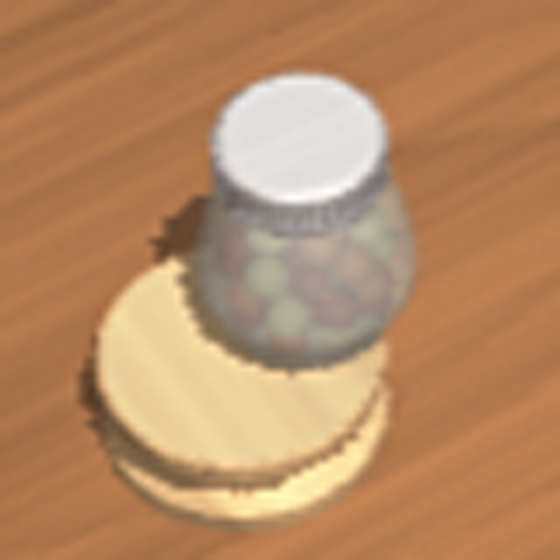

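Top crop: tray disc centre ≈(286,175), lid ≈(284,178), with the jar overhanging toward the robot (image bottom). I'll measure it next.

```bash
cat >> h.py <<'E'
def ransac(P,R,tol):
    rng=np.random.default_rng(0);best=None
    for _ in range(3000):
        q=P[rng.choice(len(P),3,False)]
        try:x,y,rr=circfit(q)
        except Exception:continue
        if abs(rr-R)>.004:continue
        i=abs(np.hypot(P[:,0]-x,P[:,1]-y)-rr)<tol
        if best is None or i.sum()>best.sum():best=i
    from scipy.optimize import least_squares
    Q=P[best];f=least_squares(lambda p:np.hypot(Q[:,0]-p[0],Q[:,1]-p[1])-R-p[2],[*Q[:,:2].mean(0),0])
    return f.x,best.sum(),len(P)
def edge(mask):
    c=max(cv2.findContours(mask,cv2.RETR_EXTERNAL,cv2.CHAIN_APPROX_NONE)[0],key=cv2.contourArea);return c.reshape(-1,2).astype(float)
def measure(n,im,c,box):
    x0,y0,x1,y1=box;k=4
    big=cv2.resize(im[y0:y1,x0:x1],None,fx=k,fy=k,interpolation=cv2.INTER_CUBIC)
    hs=cv2.cvtColor(big,cv2.COLOR_BGR2HSV)
    up=lambda e:(e+.5)/k-.5+[x0,y0]
    tr=cv2.inRange(hs,(15,50,205),(30,115,255));ld=cv2.inRange(hs,(0,0,195),(180,32,255))
    out={}
    for nm,m,z,R,tol in(('tray',tr,.030,.042,.0007),('lid',ld,.108,.024,.0007)):
        e=up(edge(m));out[nm]=ransac(plane(c,e,z),R,tol);print(n,nm,out[nm])
    return out
E
python3 - <<'E'
from h import *
t=cv2.imread('pics/top0.png');s=cv2.imread('pics/scene0.png')
measure('top',t,r.get_calibration('top'),(250,140,330,215))
measure('scene',s,r.get_calibration('scene'),(245,245,325,325))
E
```

```text
top tray (array([ 5.87720331e-01,  2.25912547e-02, -1.01958885e-04]), np.int64(315), 535)
top lid (array([ 0.56227154,  0.02053192, -0.00114617]), np.int64(279), 315)
scene tray (array([5.83883310e-01, 2.15320319e-02, 5.13763297e-04]), np.int64(222), 773)
scene lid (array([ 0.56130022,  0.02097899, -0.00084374]), np.int64(215), 239)
```

```bash
cat >> h.py <<'E'
from scipy.spatial.transform import Rotation as Ro
def toolR(tilt,yaw):
    R0=np.array([[0,0,1.],[0,1,0],[-1,0,0]])
    return Ro.from_euler('z',yaw,degrees=True).as_matrix()@Ro.from_euler('y',-tilt,degrees=True).as_matrix()@R0
def delta(p,R,s=None):
    s=s or r.sense();Rc=np.array(s['ee_rot']);
    d=Rc.T@(np.array(p)-s['tcp_pos'])*100
    w=Ro.from_matrix(Rc.T@R).as_rotvec(degrees=True)/10
    print('delta',d.round(2),w.round(2))
E
python3 - <<'E'
from h import *
for i in range(3):print(r.sense()['tcp_pos'])
print(toolR(25,4))
delta([.42,.01,.25],toolR(25,4.7))
# bell, holder rough
c=r.get_calibration('top');print(plane(c,[[440,190],[490,310],[158,210]],.03))
E
```

```text
[ 0.27377046 -0.56126707  0.22156665]
[ 0.27377046 -0.56126707  0.22156665]
[ 0.27377046 -0.56126707  0.22156665]
[[ 0.42158878 -0.06975647  0.90410007]
 [ 0.02948036  0.99756405  0.06322084]
 [-0.90630779  0.          0.42261826]]
delta [-2.76 44.94 38.18] [ 2.09 -2.47 -0.48]
[[ 0.55103891 -0.26527216  0.03      ]
 [ 0.3293401  -0.34562595  0.03      ]
 [ 0.52264054  0.26324007  0.03      ]]
```

>>> play_rows(plan=[[[-7,8,7,0.3,-0.4,-0.1],[-7,12,10,0.6,-0.7,-0.1],[-7,16,14,0.9,-1.0,-0.2],[-7,20,18,1.2,-1.3,-0.3],[-7,24,22,1.4,-1.6,-0.3]]], hand=0.36)

```text
time_s: 0.72
tcp_pos: [0.3577, -0.274, 0.2921]
ee_rot: [[0.279, -0.202, 0.939], [0.041, 0.979, 0.198], [-0.959, -0.017, 0.282]]
wrist_force: [1.2, 0.4, -0.1]
gripper_width: 0.517
```

```bash
python3 - <<'E'
from h import *
delta([.42,.01,.25],toolR(25,4.7))
E
```

```text
delta [ 6.94 26.63 10.3 ] [ 0.68 -0.86 -0.15]
```

>>> play_rows(plan=[[[1,5.3,2,0.2,-0.3,0],[2,10.5,4,0.4,-0.5,-0.1],[4,16,6,0.68,-0.86,-0.15],[5.5,21.5,8.5,0.68,-0.86,-0.15],[6.9,26.6,10.3,0.68,-0.86,-0.15]]])

```text
time_s: 1.35
tcp_pos: [0.4153, -0.0088, 0.2528]
ee_rot: [[0.42, -0.085, 0.903], [0.036, 0.996, 0.077], [-0.907, 0.0, 0.422]]
wrist_force: [0.9, -0.8, 0.4]
gripper_width: 0.362
```

>>> play_rows(plan=[[[0,0,0,0,0,0],[0,0,0,0,0,0],[0,0,0,0,0,0]]])

```text
time_s: 1.72
tcp_pos: [0.4157, -0.0118, 0.2529]
ee_rot: [[0.419, -0.082, 0.904], [0.034, 0.997, 0.074], [-0.907, -0.0, 0.42]]
wrist_force: [0.1, 0.2, -0.1]
gripper_width: 0.363
```

```bash
python3 - <<'E'
from h import *
s=r.sense();print(s)
delta([.46,.013,.06],toolR(25,4.7))
p,d=r.capture('wrist');cv2.imwrite('pics/w1.png',p)
E
```

```text
{'time_s': 1.725, 'joints': array([  27.82309977,  -14.53995892,  -45.00281628,   15.75918577,
        -37.52737871, -123.80657431]), 'joint_velocities': array([-7.53420411e-01,  4.57675457e-04,  8.70259513e-02,  2.76636788e-01,
        1.07555124e-01, -1.99084837e-01]), 'effort': array([ 0.43095066, -5.08743927, 18.67457449,  3.99552226,  0.65882424,
        0.01954323]), 'tcp_pos': array([ 0.41574221, -0.01181534,  0.25289474]), 'ee_rot': array([[ 4.18922940e-01, -8.15997390e-02,  9.04347860e-01],
       [ 3.40234515e-02,  9.96665135e-01,  7.41688166e-02],
       [-9.07384138e-01, -3.01983160e-04,  4.20302194e-01]]), 'wrist_force': array([ 0.0900155 ,  0.20846722, -0.09408826]), 'moment': array([-0.09770809,  0.87902428,  0.06173474]), 'gripper_width': 0.36320371895165593}
delta [19.44  2.12 -3.92] [-0.   -0.01  0.  ]
```

View pics/w1.png

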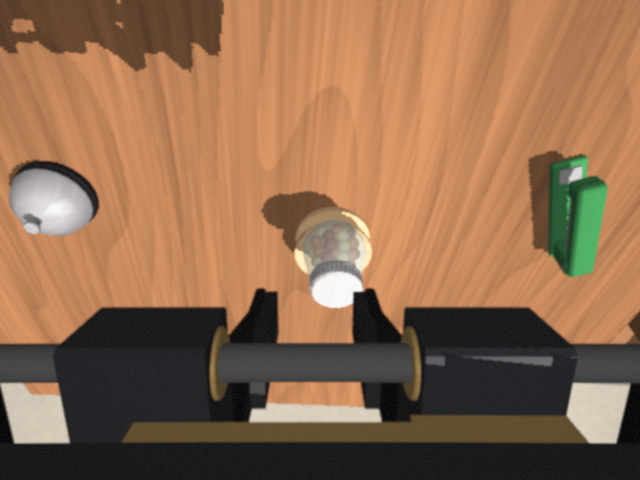

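The wrist view shows the jar (lid at (336,288)) on the near side of the tray (≈(333,245)), centred between the fingers. Next I descend well short of the jar.

```bash
python3 - <<'E'
from h import *
p=cv2.imread('pics/w1.png');c=r.get_calibration('wrist')
measure('wrist',p,c,(280,195,390,315))
delta([.47,.0125,.06],toolR(25,4.7))
E
```

```text
wrist tray (array([ 0.56640724,  0.01998803, -0.00393076]), np.int64(174), 574)
wrist lid (array([ 5.60199212e-01,  1.93028341e-02, -3.52781862e-04]), np.int64(400), 528)
delta [19.86  2.01 -3.04] [-0.   -0.01  0.  ]
```

>>> play_rows(plan=[[[5,0.8,-1,0,0,0],[10,1.4,-2,0,0,0],[14,2,-3,0,0,0],[17,2,-3,0,0,0],[18.5,2,-3,0,0,0]]])

```text
time_s: 2.4
tcp_pos: [0.4474, 0.0166, 0.1188]
ee_rot: [[0.372, -0.075, 0.925], [0.013, 0.997, 0.075], [-0.928, -0.016, 0.372]]
wrist_force: [0.1, 0.3, -0.0]
gripper_width: 0.357
```

>>> play_rows(plan=[[[0,0,0,0,0,0],[0,0,0,0,0,0]]])

```text
time_s: 2.65
tcp_pos: [0.4469, 0.0178, 0.1196]
ee_rot: [[0.374, -0.077, 0.924], [0.015, 0.997, 0.077], [-0.927, -0.015, 0.374]]
wrist_force: [-0.7, 0.3, -0.0]
gripper_width: 0.358
```

```bash
python3 - <<'E'
from h import *
print(r.sense()['wrist_force'])
for z in (.046,.01):delta([.47,.0125,z],toolR(25,4.7))
for n in("scene","top","wrist"):
    p,d=r.capture(n);cv2.imwrite(f'pics/{n}2.png',p)
s=cv2.imread('pics/scene2.png');crop(s,235,200,130,120,5,'pics/scene2c.png')
E
```

```text
[-0.74667374  0.28628733 -0.04116543]
delta [ 7.68 -0.59 -0.66] [ 0.01 -0.31  0.09]
delta [11.02 -0.54 -2.  ] [ 0.01 -0.31  0.09]
```

View pics/scene2c.png

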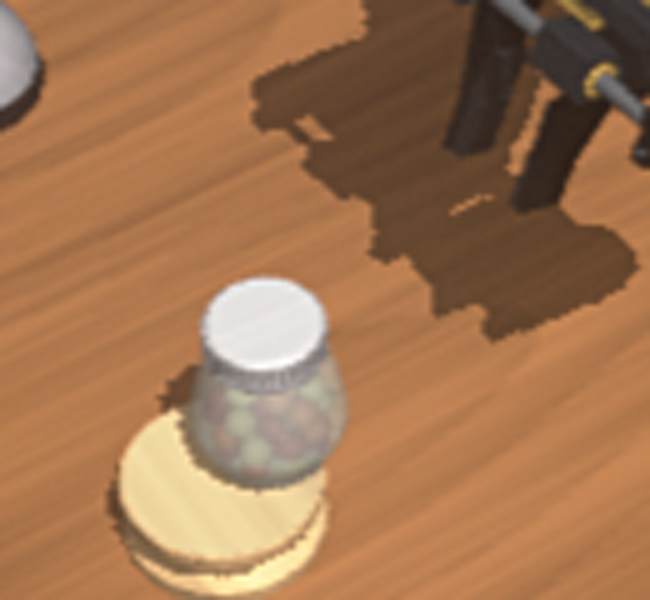

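View pics/wrist2.png

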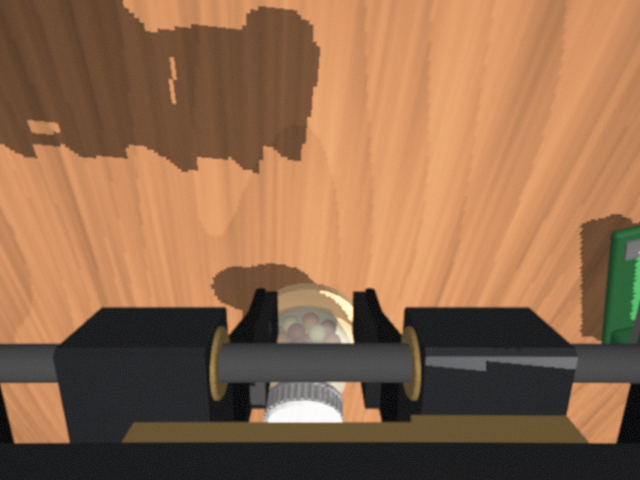

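Scene view: the jar stands untouched, fingers behind it. The descent stopped short at z=0.12, so I'll check the joints.

```bash
python3 - <<'E'
from h import *
s=r.sense();print(s['joints'].round(1),s['tcp_pos'],s['joint_velocities'].round(2))
E
```

```text
[  20.9    1.7  -61.2   48.4   -9.2 -153. ] [0.44688231 0.01813987 0.11965735] [ 0.19  0.16  0.01  0.11 -0.02 -0.11]
```

```bash
python3 - <<'E'
from h import *
delta([.48,.0135,.125],toolR(10,4.7))
E
```

```text
delta [ 0.73 -0.73  3.22] [0.   1.19 0.09]
```

>>> play_rows(plan=[[[0.4,-0.4,1.6,0,0.6,0],[0.7,-0.7,3.2,0,1.2,0.1],[0.7,-0.7,3.2,0,1.2,0.1],[0.7,-0.7,3.2,0,1.2,0.1]]])

```text
time_s: 3.3
tcp_pos: [0.4824, 0.0151, 0.1257]
ee_rot: [[0.175, -0.082, 0.981], [0.017, 0.997, 0.081], [-0.985, 0.002, 0.175]]
wrist_force: [0.8, 0.7, -0.9]
gripper_width: 0.363
```

```bash
python3 - <<'E'
from h import *
s=r.sense();print(s['joints'].round(1))
delta([.48,.0135,.06],toolR(10,4.7))
E
```

```text
[  23.1    9.4  -36.1    5.3  -35.  -112.5]
delta [ 6.42 -0.16 -1.4 ] [-0.    0.01 -0.01]
```

>>> play_rows(plan=[[[2.5,-0.1,-0.5,0,0,0],[5,-0.2,-1,0,0,0],[6.4,-0.2,-1.4,0,0,0],[6.4,-0.2,-1.4,0,0,0],[6.4,-0.2,-1.4,0,0,0]]])

```text
time_s: 3.92
tcp_pos: [0.4768, 0.0114, 0.0599]
ee_rot: [[0.172, -0.083, 0.982], [0.015, 0.997, 0.082], [-0.985, 0.001, 0.173]]
wrist_force: [-0.5, -0.1, 0.2]
gripper_width: 0.361
```

```bash
python3 - <<'E'
from h import *
s=r.sense();print(s['joints'].round(1),s['tcp_pos'])
delta([.48,.0135,.01],toolR(10,4.7))
delta([.48,.0135,.001],toolR(10,4.7))
p,d=r.capture('scene');crop(p,235,200,130,120,5,'pics/scene3c.png');cv2.imwrite('pics/scene3.png',p)
E
```

```text
[  22.8   15.2  -42.2    7.7  -23.3 -114.9] [0.47679648 0.01138179 0.05987302]
delta [ 4.97  0.18 -0.53] [ 0.01 -0.01 -0.01]
delta [ 5.86  0.18 -0.68] [ 0.01 -0.01 -0.01]
```

View pics/scene3c.png

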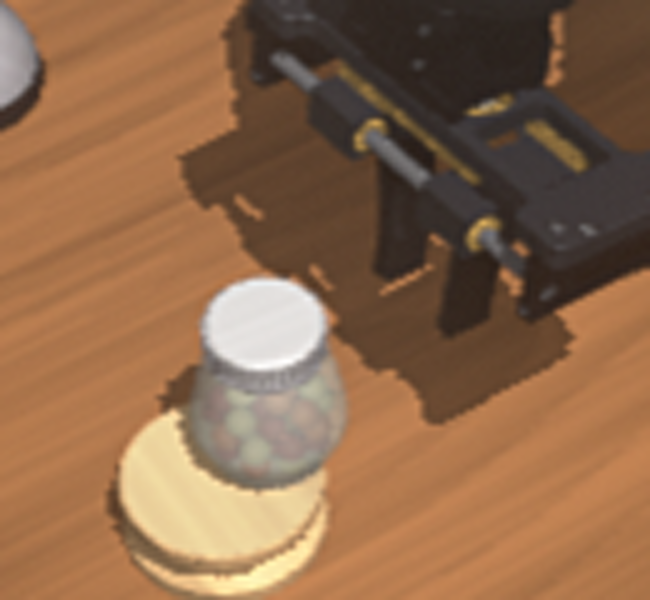

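>>> play_rows(plan=[[[2.5,0.1,-0.3,0,0,0],[5.1,0.2,-0.5,0,0,0],[5.2,0.2,-0.5,0,0,0],[5.3,0.2,-0.5,0,0,0],[5.3,0.2,-0.5,0,0,0]]])

```text
time_s: 4.6
tcp_pos: [0.4818, 0.0143, 0.0073]
ee_rot: [[0.173, -0.083, 0.981], [0.016, 0.997, 0.081], [-0.985, 0.002, 0.174]]
wrist_force: [0.1, -0.9, 0.3]
gripper_width: 0.363
```

>>> play_rows(plan=[[[0.1,0,0,0,0,0],[0.2,0,0,0,0,0],[0.25,0,0,0,0,0]]])

```text
time_s: 4.97
tcp_pos: [0.4815, 0.0141, 0.0038]
ee_rot: [[0.171, -0.083, 0.982], [0.015, 0.997, 0.081], [-0.985, 0.001, 0.172]]
wrist_force: [0.2, -0.1, -0.1]
gripper_width: 0.36
```

>>> play_rows(plan=[[[0.05,0,0,0,0,0],[0.1,0,0,0,0,0]]])

```text
time_s: 5.22
tcp_pos: [0.4816, 0.0141, 0.0027]
ee_rot: [[0.171, -0.083, 0.982], [0.015, 0.997, 0.082], [-0.985, 0.001, 0.171]]
wrist_force: [0.2, 0.9, -0.9]
gripper_width: 0.364
```

>>> play_rows(plan=[[[0.05,0,0,0,0,0],[0.1,0,0,0,0,0]]])

```text
time_s: 5.48
tcp_pos: [0.4817, 0.0141, 0.0018]
ee_rot: [[0.171, -0.083, 0.982], [0.015, 0.997, 0.082], [-0.985, 0.001, 0.171]]
wrist_force: [-0.7, 1.2, 3.9]
gripper_width: 0.361
```

```bash
python3 - <<'E'
from h import *
delta([.481,.0145,.05],toolR(10,4.7))
delta([.512,.0163,.0493],toolR(10,4.7))
E
```

```text
delta [-4.76  0.05  0.76] [ 0.   -0.01 -0.01]
delta [-4.16 -0.02  3.81] [ 0.   -0.01 -0.01]
```

>>> play_rows(plan=[[[-2.5,0,0.4,0,0,0],[-4.8,0,0.8,0,0,0],[-4.5,0,2,0,0,0],[-4.3,0,3,0,0,0],[-4.2,0,3.6,0,0,0]]])

```text
time_s: 6.1
tcp_pos: [0.5102, 0.0162, 0.0482]
ee_rot: [[0.169, -0.083, 0.982], [0.015, 0.997, 0.081], [-0.985, 0.001, 0.17]]
wrist_force: [0.2, 0.5, 0.2]
gripper_width: 0.364
```

```bash
python3 - <<'E'
from h import *
for x in(.518,.526):delta([x,.0205-(.562-x)*.082,.0493],toolR(10,4.7))
p,d=r.capture('scene');crop(p,235,200,130,120,5,'pics/scene4c.png')
p,d=r.capture('top');crop(p,240,130,100,110,5,'pics/top4c.png')
measure('top',p,r.get_calibration('top'),(250,140,330,215))
E
```

```text
delta [0.03 0.   0.79] [ 0.   -0.02 -0.  ]
delta [0.16 0.   1.58] [ 0.   -0.02 -0.  ]
top tray (array([5.87664597e-01, 2.25417593e-02, 1.86945003e-04]), np.int64(282), 485)
top lid (array([ 0.56251824,  0.02026321, -0.00116399]), np.int64(186), 281)
```

View pics/scene4c.png

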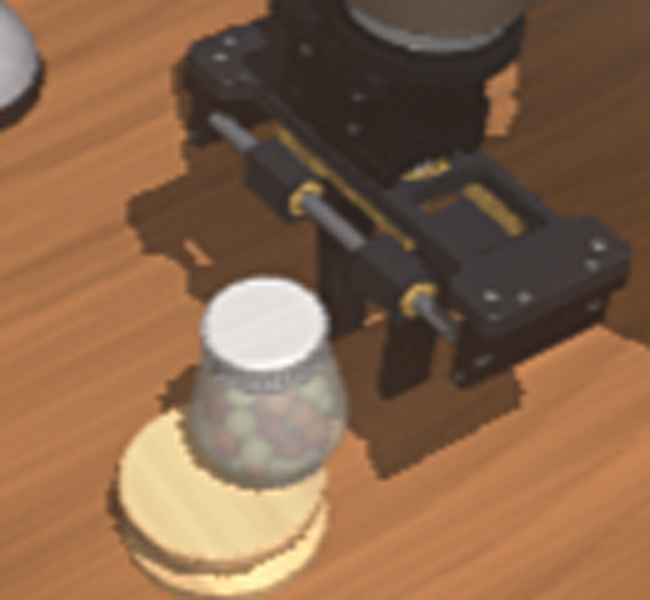

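View pics/top4c.png

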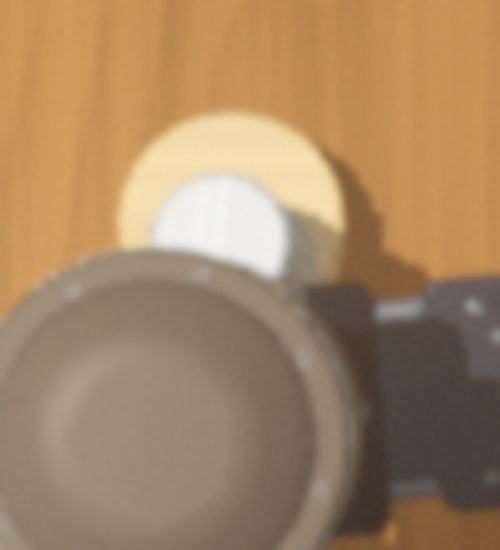

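>>> play_rows(plan=[[[0,0,0.3,0,0,0],[0.02,0,0.6,0,0,0],[0.05,0,0.8,0,0,0],[0.07,0,0.95,0,0,0],[0.1,0,1.1,0,0,0]]])

```text
time_s: 6.82
tcp_pos: [0.5209, 0.0173, 0.0503]
ee_rot: [[0.171, -0.083, 0.982], [0.015, 0.997, 0.082], [-0.985, 0.001, 0.172]]
wrist_force: [-0.3, 0.8, -0.3]
gripper_width: 0.36
```

>>> play_rows(plan=[[[0.02,0,0.1,0,0,0],[0.04,0,0.2,0,0,0],[0.06,0,0.3,0,0,0],[0.07,0,0.4,0,0,0]]])

```text
time_s: 7.32
tcp_pos: [0.5247, 0.0175, 0.0501]
ee_rot: [[0.17, -0.083, 0.982], [0.015, 0.997, 0.081], [-0.985, 0.001, 0.171]]
wrist_force: [-0.7, 0.1, -0.5]
gripper_width: 0.356
```

```bash
python3 - <<'E'
from h import *
p,d=r.capture('scene');crop(p,235,200,130,120,5,'pics/scene5c.png')
p,d=r.capture('top');print(r.sense()['tcp_pos'])
measure('top',p,r.get_calibration('top'),(250,140,330,215))
E
```

```text
[0.52471281 0.0175053  0.05008227]
top tray (array([5.87821977e-01, 2.24296600e-02, 9.99920409e-06]), np.int64(228), 399)
top lid (array([ 0.56429692,  0.01901643, -0.0029789 ]), np.int64(90), 162)
```

View pics/scene5c.png

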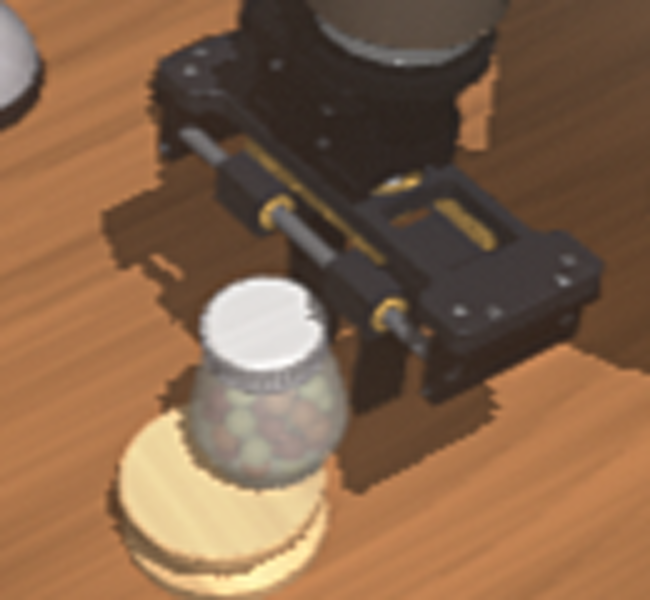

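>>> play_rows(plan=[[[0.12,0,0,0,0,0],[0.14,0,0.1,0,0,0],[0.16,0,0.2,0,0,0],[0.18,0,0.3,0,0,0],[0.2,0,0.4,0,0,0]]])

```text
time_s: 8.05
tcp_pos: [0.5292, 0.018, 0.0488]
ee_rot: [[0.171, -0.083, 0.982], [0.015, 0.997, 0.081], [-0.985, 0.001, 0.171]]
wrist_force: [-1.8, -0.9, -0.2]
gripper_width: 0.355
```

```bash
python3 - <<'E'
from h import *
p,d=r.capture('scene');crop(p,235,200,130,120,5,'pics/scene6c.png')
print(r.sense()['tcp_pos'])
measure('scene',p,r.get_calibration('scene'),(245,245,325,325))
E
```

```text
[0.52943618 0.01802937 0.04888166]
scene tray (array([5.83953868e-01, 2.14789220e-02, 5.11949201e-04]), np.int64(224), 793)
scene lid (array([ 0.5648917 ,  0.02227089, -0.00077092]), np.int64(179), 238)
```

View pics/scene6c.png

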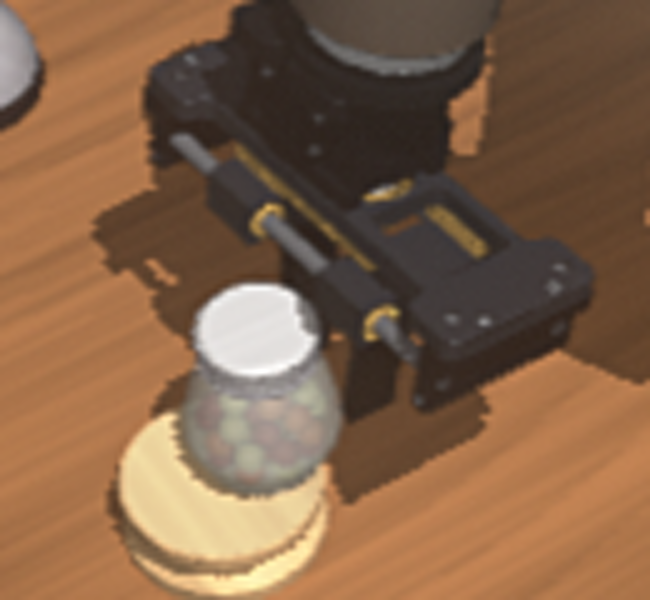

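The jar slid 3.6 mm upright, at about 1.8 N, and the tray stayed put. I continue.

>>> play_rows(plan=[[[0.02,0,0.12,0,0,0],[0.04,0,0.24,0,0,0],[0.06,0,0.36,0,0,0],[0.08,0,0.48,0,0,0],[0.1,0,0.6,0,0,0]]])

```text
time_s: 8.72
tcp_pos: [0.5354, 0.0185, 0.0489]
ee_rot: [[0.171, -0.083, 0.982], [0.015, 0.997, 0.081], [-0.985, 0.001, 0.171]]
wrist_force: [-1.9, -0.5, 0.3]
gripper_width: 0.36
```

```bash
python3 - <<'E'
from h import *
p,d=r.capture('scene');crop(p,235,200,130,120,5,'pics/scene7c.png')
print(r.sense()['tcp_pos'])
measure('scene',p,r.get_calibration('scene'),(245,245,325,325))
E
```

```text
[0.53558736 0.0185502  0.04900609]
scene tray (array([5.83888754e-01, 2.14985608e-02, 5.54585970e-04]), np.int64(210), 791)
scene lid (array([ 0.57140071,  0.02272118, -0.00091542]), np.int64(188), 241)
```

View pics/scene7c.png

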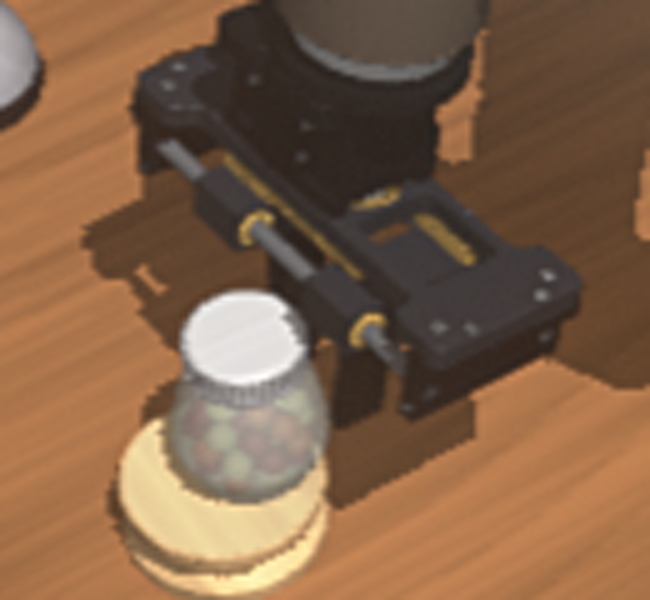

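>>> play_rows(plan=[[[0.02,0,0.12,0,0,0],[0.04,0,0.24,0,0,0],[0.06,0,0.36,0,0,0],[0.08,0,0.48,0,0,0],[0.1,0,0.6,0,0,0]]])

```text
time_s: 9.4
tcp_pos: [0.5414, 0.019, 0.049]
ee_rot: [[0.171, -0.083, 0.982], [0.015, 0.997, 0.082], [-0.985, 0.001, 0.172]]
wrist_force: [-1.1, 0.4, 0.4]
gripper_width: 0.357
```

>>> play_rows(plan=[[[0.02,0,0.12,0,0,0],[0.04,0,0.24,0,0,0],[0.06,0,0.36,0,0,0],[0.08,0,0.48,0,0,0]]])

```text
time_s: 9.9
tcp_pos: [0.5462, 0.0194, 0.049]
ee_rot: [[0.171, -0.083, 0.982], [0.015, 0.997, 0.081], [-0.985, 0.001, 0.172]]
wrist_force: [-1.2, -0.5, -0.8]
gripper_width: 0.362
```

```bash
python3 - <<'E'
from h import *
p,d=r.capture('scene');crop(p,235,200,130,120,5,'pics/scene8c.png')
print(r.sense()['tcp_pos'])
measure('scene',p,r.get_calibration('scene'),(245,245,325,325))
E
```

```text
[0.54647101 0.01946753 0.04908183]
scene tray (array([5.83976591e-01, 2.14852525e-02, 4.95851078e-04]), np.int64(184), 423)
scene lid (array([ 0.58214706,  0.02354262, -0.00081077]), np.int64(182), 244)
```

View pics/scene8c.png

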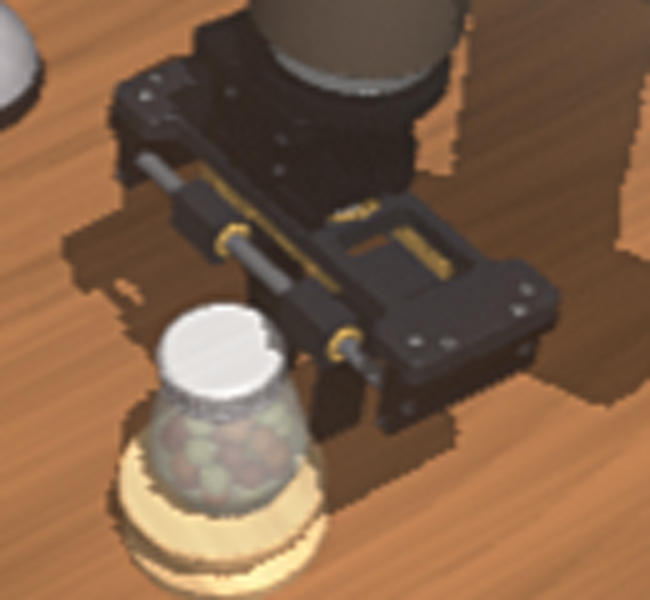

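>>> play_rows(plan=[[[0.02,0,0.1,0,0,0],[0.04,0,0.2,0,0,0],[0.06,0,0.3,0,0,0],[0.07,0,0.4,0,0,0]]])

```text
time_s: 10.45
tcp_pos: [0.5503, 0.0197, 0.049]
ee_rot: [[0.171, -0.083, 0.982], [0.015, 0.997, 0.081], [-0.985, 0.001, 0.171]]
wrist_force: [-1.7, -0.7, -0.4]
gripper_width: 0.36
```

>>> play_rows(plan=[[[0,0,-0.2,0,0,0],[0,0,-1,0,0,0],[0,0,-3,0,0,0],[0,0,-6,0,0,0],[0,0,-8,0,0,0]]])

```text
time_s: 11.08
tcp_pos: [0.47, 0.0129, 0.0352]
ee_rot: [[0.171, -0.083, 0.982], [0.015, 0.997, 0.081], [-0.985, 0.001, 0.171]]
wrist_force: [-0.9, -0.7, 0.8]
gripper_width: 0.362
```

```bash
python3 - <<'E'
from h import *
print(r.sense()['tcp_pos'])
p,d=r.capture('scene');crop(p,235,200,130,120,5,'pics/scene9c.png')
measure('scene',p,r.get_calibration('scene'),(245,245,325,325))
p,d=r.capture('top');crop(p,240,130,100,110,5,'pics/top9c.png')
measure('top',p,r.get_calibration('top'),(250,140,330,215))
E
```

```text
[0.47002359 0.01290288 0.03515533]
scene tray (array([ 0.5855453 ,  0.0221807 , -0.00099283]), np.int64(220), 822)
scene lid (array([ 0.5865492 ,  0.02369572, -0.00071468]), np.int64(201), 242)
top tray (array([ 5.87650443e-01,  2.30285449e-02, -2.38151115e-04]), np.int64(189), 438)
top lid (array([ 0.58737151,  0.02327163, -0.00099312]), np.int64(281), 336)
```

View pics/scene9c.png

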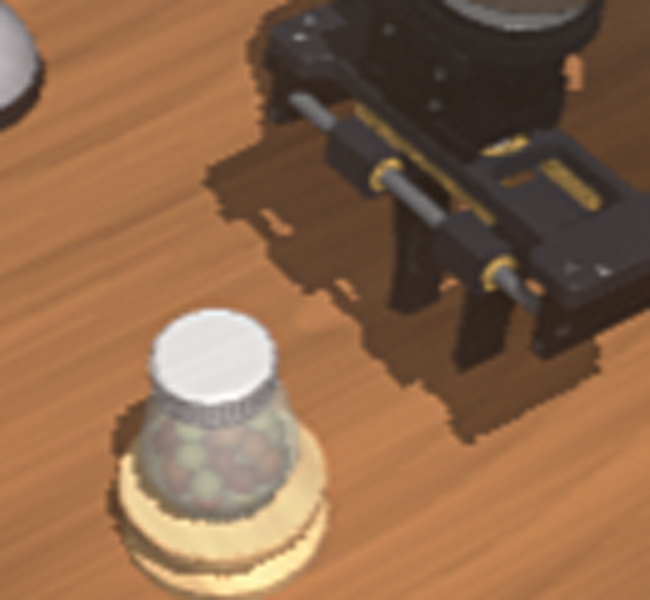

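View pics/top9c.png

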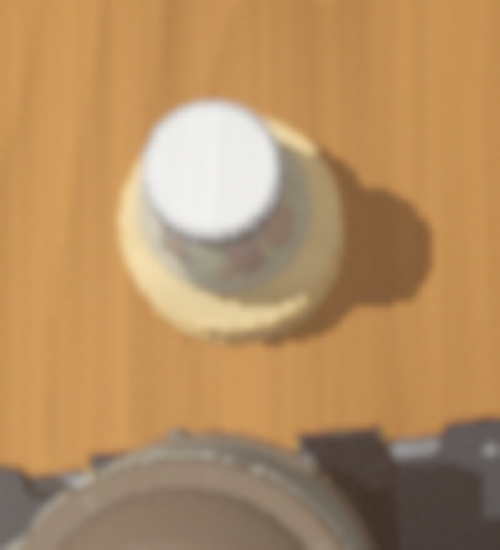

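The jar sits centred on the tray in both views: 0.4 mm off in the top view and about 2 mm in the less certain scene view. It is upright, and the fingers are about 7 cm clear of the tray.

>>> play_rows(plan=[[[0,0,0,0,0,0],[0,0,0,0,0,0]]])

```text
time_s: 11.42
tcp_pos: [0.4731, 0.0137, 0.0357]
ee_rot: [[0.173, -0.083, 0.981], [0.016, 0.997, 0.081], [-0.985, 0.002, 0.173]]
wrist_force: [0.7, 0.5, -0.5]
gripper_width: 0.359
```

```bash
python3 - <<'E'
from h import *
print(r.finish_job())
E
```

```text
the job is handed in; nothing more can be done
None
```

The jar stands upright in the middle of the tray, and the job was handed in at about 11.4 s. No verdict was given.

I cradled the jar's belly low between the two slightly open fingertips. From there I pushed it about 25 mm in short, slow steps, with readings around 2 N, then backed the fingers well clear.

**Centring:** after the push, the top camera put the jar's lid 0.4 mm from the tray's centre. The scene camera gave about 1.8 mm. The scene camera's tray fit was the weaker one, and both are well inside 7 mm.

**Tilt and tray:** I judged uprightness from the pictures rather than measuring the angle. In the top view the tray stayed within 1 mm of where it started.

**Other objects:** the bell, stapler and holder were never approached, and I did not re-measure their positions at the end.

**What went differently:**
- My first descent, with the tool tilted 25°, hit joint range limits. I redid it at a 10° tilt.
- The wrist camera's tray fit was poor, so I didn't use it.
- I also touched the bare desk lightly with the fingertips, at about 4 N, to check the height reading.

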